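Stand the fallen reagent bottles back up in their row

TASK

Two of the five reagent bottles in the shallow tray have fallen over. Stand each of them upright again, cap up, at its own place in the row along the middle of the tray; set it down rather than dropping it, and let go. Do not knock over or shift the three standing bottles, and leave the things around the tray alone.

Things in the scene. Friction and masses are not known exactly. Their poses are not given: they have to be found in the camera images.
- tray: fixed shallow grey tray, 150 (x) by 540 (y) mm, 12 mm high: flat floor 4 mm thick, lip all round 4 mm wide and 8 mm above the floor. Origin at the centre of its underside, on the bench top. The row of five bottles runs along its y axis on its middle line (x = 0), about 105 mm from bottle to bottle, standing and fallen in any order
- fallen_a: brown square plastic bottle, 96 mm overall, about 130 g, lying on a flat side across the tray, cap to either long side. Flat-sided body 46 x 46 x 66 mm, short neck, round white cap 32 mm across, 22 mm tall. Origin on its axis at mid-height: 48 mm from base and from cap top (the body runs from 48 mm below it to 18 mm above). z axis points from base to cap; x and y are square to the flat sides
- fallen_b: brown square plastic bottle, 96 mm overall, about 130 g, lying on a flat side across the tray, cap to either long side. Flat-sided body 46 x 46 x 66 mm, short neck, round white cap 32 mm across, 22 mm tall. Origin on its axis at mid-height: 48 mm from base and from cap top (the body runs from 48 mm below it to 18 mm above). z axis points from base to cap; x and y are square to the flat sides
- standing_a: brown square plastic bottle, 96 mm overall, about 130 g, standing upright in the row. Flat-sided body 46 x 46 x 66 mm, short neck, round white cap 32 mm across, 22 mm tall. Origin on its axis at mid-height: 48 mm from base and from cap top (the body runs from 48 mm below it to 18 mm above). z axis points from base to cap; x and y are square to the flat sides
- standing_b: brown square plastic bottle, 96 mm overall, about 130 g, standing upright in the row. Flat-sided body 46 x 46 x 66 mm, short neck, round white cap 32 mm across, 22 mm tall. Origin on its axis at mid-height: 48 mm from base and from cap top (the body runs from 48 mm below it to 18 mm above). z axis points from base to cap; x and y are square to the flat sides
- standing_c: brown square plastic bottle, 96 mm overall, about 130 g, standing upright in the row. Flat-sided body 46 x 46 x 66 mm, short neck, round white cap 32 mm across, 22 mm tall. Origin on its axis at mid-height: 48 mm from base and from cap top (the body runs from 48 mm below it to 18 mm above). z axis points from base to cap; x and y are square to the flat sides
- slide_box: small cardboard box of glass slides, 55 x 80 x 30 mm, loose on the bench beyond the tray; origin at the centre of its underside; leave alone
- dropper: small black dropper bottle, 26 mm across and 67 mm tall, loose on the bench beyond the tray; origin at the centre of its underside; leave alone
- canister: round white jar, 52 mm across and 75 mm tall, loose on the bench to the right of the tray; origin at the centre of its underside; leave alone
- tube_block: white block with small tube holes, 110 x 160 x 45 mm, loose on the bench to the left of the tray; origin at the centre of its underside; leave alone
Things that resemble listed ones, but are neither listed nor needed, are in the scene too. What is shaped like the fallen_a but blue is not meant.

How it is judged:
At the end, for the whole second after the job is handed in: Both fallen bottles stand cap up on the tray floor (within 0.12 rad), released, at rest, within 25 mm of the tray's middle line and 70 mm (centre to centre) of where they lay; the other three upright (0.12 rad); these and the things around the tray within 30 mm of their starts (angle between each of fallen_a, fallen_b, standing_a, standing_b, standing_c's own z axis and vertical below 0.12 rad and height (world z) of fallen_a between 0.048 and 0.056 m and x of fallen_a in the frame of tray between -0.025 and 0.025 m and distance of each of fallen_a, fallen_b from where it was at the start of the episode below 0.07 m and linear speed of each of fallen_a, fallen_b below 0.03 m/s and contact force between the fingers and fallen_a below 0.1 N and height (world z) of fallen_b between 0.048 and 0.056 m and x of fallen_b in the frame of tray between -0.025 and 0.025 m and contact force between the fingers and fallen_b below 0.1 N and distance of each of standing_a, standing_b, standing_c, slide_box, dropper, canister, tube_block from where it was at the start of the episode below 0.03 m); the robot touches nothing.
It fails at once if a standing bottle is knocked over or shifted more than 30 mm (angle between any of standing_a, standing_b, standing_c's own z axis and vertical above 0.4 rad or distance of any of standing_a, standing_b, standing_c from where it was at the start of the episode above 0.03 m).
It fails at once if one of the things around the tray is moved more than 30 mm (distance of any of slide_box, dropper, canister, tube_block from where it was at the start of the episode above 0.03 m).
It fails at once if a fallen bottle is dropped or flung (faster than 0.7 m/s while not held) ((linear speed of fallen_a above 0.7 m/s and contact force between the fingers and fallen_a below 0.1 N) or (linear speed of fallen_b above 0.7 m/s and contact force between the fingers and fallen_b below 0.1 N)).
It also fails if it takes over 70 s, if anything falls off the work surface, if the arm or the gripper's body presses on something with over 40 N, if the wrist force passes 120 N, or if a joint passes its speed limit or range.

ROBOT

A 6-joint arm with a two-finger parallel gripper is mounted at the origin on the work surface. World frame = base frame: x ahead of the robot, y to its left, z up, the work surface at z = 0. Lengths are in m, angles in rad, forces in N, time in s.
With the tool pointing down it reaches from about 0.225 to 0.875 m from the base axis. Payload 3.4 kg.
Tool frame: the origin (TCP) lies where the fingers leave the gripper's body, on its centre line; the fingertips stand 73 mm ahead of it and the grasp point (between the pads) lies 54 mm ahead of it; z points along the fingers, y is the line along which they close (so a half turn about z gives the same grasp; the last joint's range is limited). The gripper opens to 85 mm and grips with 20 to 120 N. Pads are 22 mm wide; open, the fingers measure 114 mm over their backs; the gripper's body (76 mm by 85 mm) begins 54 mm behind the grasp point. The pads swing forward as they close: fully open they stand 13 mm farther back than shut.
Start: joints at [1.007, 0.276, 1.505, -0, 1.361, -0.121], TCP at [0.246, 0.52, 0.304] pointing down, gripper open.
Joint ranges: [-2.89, 2.89], [-0.75, 2.08], [0.22, 2.7], [-1.18, 4.32], [0.11, 2.71], [-2.7, 2.7]. Speed limits (rad/s): [2.57, 2.57, 3.14, 3.14, 3.14, 3.14].

INTERFACE

Orientations are given as a unit quaternion [x, y, z, w].
In Python, from rig import sense, grab_frame, get_calibration, finish_job gives the robot as it stands. The module is installed in compiled form; this text tells all that it offers.
- The arm moves only by the tool move_arm, never from a script. Its argument "moves" is a list of rows, each an object with "slide": the shift along the tool's x, y, z in cm, a list of three; "turn": the turn, a rotation vector about the tool's x, y, z in degrees, a list of three; "gripper": the opening, from 0 (shut) to 1 (fully open). In form: [{"slide": [x, y, z], "turn": [rx, ry, rz], "gripper": gripper}, ...]. A call has 1 to 20 rows; each row shifts and turns the commanded pose from where the row before left it, along the tool's axes as they then stand; what a row does not reach is not made up. A row lasts 1/10 s, in which the tool goes at most 50 mm and 8.59 degrees, less where a joint would pass 70% of its speed; a pose out of reach is approached as far as the arm can. A call is refused whole if a number of a shift passes 5 or a number of a turn 8.59, either way. A call with a gripper value outside its range is refused whole. The fingers move at their own pace and stop on an object; "force" is the grip in N (left out, the last holds). Time passes only in rows, so rows that do not move let the fingers close. It gives the time, the measured TCP pose, the force, the opening and the grip force at its end, in the units of the state.
- sense(): the state, without advancing time (a new reading comes with each control period).
- grab_frame(name): name is "scene" or "top" or "wrist"; returns (picture, depth): 384x512x3 uint8, blue, green, red; 384x512 float32, m along the optical axis (not along the pixel's ray), 0 where there is no reading.
- get_calibration(name): a dict with "intrinsics" (3x3 intrinsics, pixels), "distortion" ([k1, k2, p1, p2, k3] as OpenCV has them; the pictures are not rectified), "origin" and "orientation" of the camera in the world. Camera axes: x right, y up, looking along -z (the intrinsics and any distortion apply to the point x, -y, -z); pixel columns grow to the right and rows downward; lengths in m; the calibration is good to about 2 mm. A picture is of the moment at which its call begins: read the wrist's pose just before it. get_calibration takes no time and is no camera call; for the wrist camera it gives the pose at the moment of the call.
- finish_job(): hands the job in; it is judged then, once.
The state is a dict: "t": time; "q": joint angles; "dq": joint speeds; "effort": joint torques, N m; "ee_pos": TCP position; "eef_rot": TCP orientation; "force": force on the tool from outside, world axes, zero at the start; "moment": the same for the moment, N m; "gripper_width": finger opening in m; "gripper_force": force on a finger pad.
Only numpy, scipy, OpenCV 4.12 (cv2) and the standard library are available. Lean on these libraries where they do the work, as an engineer would, in place of code of your own. Each camera call takes 0.05 s, during which the arm holds its last target. There are 200 camera calls.

## Working session

There is one attempt and no reset: what is moved stays moved. The work goes in short steps, Python scripts to look and compute and a tool call to move; the robot and the scene stay as the last step left them, time stands still between calls to the robot, and variables do not carry over. Pictures are saved under pics/ and viewed, at most 10 in all, crops included, and the job is handed in when it is done.

Besides the shell and the picture viewer there is one more tool, called after "Call:" as name(argument=value, ...), one argument or row to a line, values as JSON. move_arm: Moves the arm, as the interface text tells. Its arguments: {"type":"object","properties":{"moves":{"type":"array"},"force":{"type":"number"}},"required":["moves"]}

```bash
mkdir -p pics; python3 - <<'E'
from rig import *
import cv2,numpy as np
s=sense();print({k:np.round(v,3).tolist() for k,v in s.items()})
for n in("top","scene"):
    c=get_calibration(n);print(n,c)
    p,d=grab_frame(n);np.savez(n+'.npz',p=p,d=d);cv2.imwrite(f'pics/{n}0.png',p)
E
```

```text
{'t': 0.0, 'q': [1.007, 0.277, 1.506, -0.0, 1.361, -0.121], 'dq': [0.001, 0.002, 0.0, 0.0, -0.001, -0.0], 'effort': [-0.001, -41.679, -24.581, -0.0, 0.011, -0.0], 'ee_pos': [0.246, 0.519, 0.303], 'eef_rot': [0.22, 0.976, -0.001, -0.0], 'force': [1.181, -0.435, 0.733], 'moment': [-0.013, -0.016, 0.023], 'gripper_force': 0.0, 'gripper_width': 0.085}
top {'intrinsics': array([[399.97108616,   0.        , 249.57073252],
       [  0.        , 399.97108616, 193.10001951],
       [  0.        ,   0.        ,   1.        ]]), 'distortion': array([-0.13863029,  0.        ,  0.        ,  0.        ,  0.        ]), 'origin': array([0.25180297, 0.03150324, 1.54164989]), 'orientation': array([-0.07665708,  0.07992123,  0.70356978, -0.70194433])}
scene {'intrinsics': array([[382.9640545 ,   0.        , 255.66806836],
       [  0.        , 382.9640545 , 194.12517953],
       [  0.        ,   0.        ,   1.        ]]), 'distortion': array([-0.11432986,  0.        ,  0.        ,  0.        ,  0.        ]), 'origin': array([ 1.44761424, -0.1351939 ,  0.702011  ]), 'orientation': array([0.35010808, 0.28917746, 0.57764032, 0.6783306 ])}
```

View pics/top0.png

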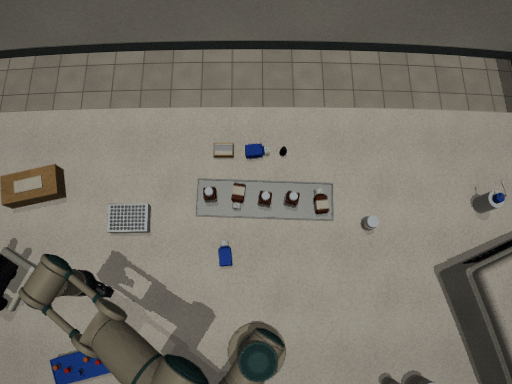

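View pics/scene0.png

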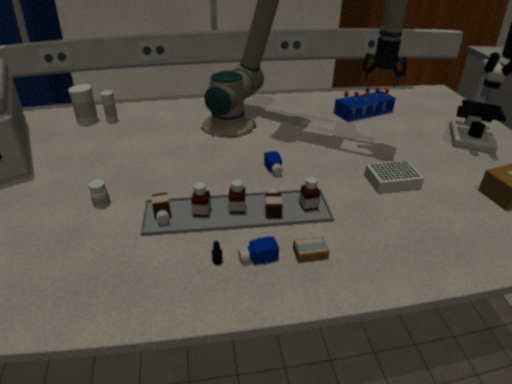

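Top view: standing brown bottles are at (209,192), (265,198) and (292,198). Fallen brown ones are at (238,194), cap towards the robot, and (321,202), cap away from it. The blue bottles at (255,151) and (225,255) are lookalikes and outside the tray. I'll confirm this in an enlarged crop while measuring.

```bash
cat >h.py <<'E'
import cv2,numpy as np
from rig import *
from scipy.spatial.transform import Rotation as R
def cast(c,px,z):
    px=np.array(px,float).reshape(-1,1,2)
    u=cv2.undistortPoints(px,c['intrinsics'],c['distortion']).reshape(-1,2)
    d=R.from_quat(c['orientation']).apply(np.c_[u[:,0],-u[:,1],-np.ones(len(u))])
    o=c['origin'];return o+d*((z-o[2])/d[:,2])[:,None]
def back(c,d):
    v,u=np.nonzero(d>0);px=np.c_[u,v].astype(float)
    n=cv2.undistortPoints(px.reshape(-1,1,2),c['intrinsics'],c['distortion']).reshape(-1,2)
    z=d[v,u];P=R.from_quat(c['orientation']).apply(np.c_[n[:,0]*z,-n[:,1]*z,-z])+c['origin']
    return u,v,P
E
python3 - <<'E'
from h import *
f=np.load('top.npz');p,d=f['p'],f['d'];c=get_calibration('top')
cv2.imwrite('pics/crop.png',cv2.resize(p[135:270,185:345],None,fx=5,fy=4.4,interpolation=2)[:600,:800])
hsv=cv2.cvtColor(p,40);roi=np.zeros(p.shape[:2],bool);roi[176:224,193:337]=1
h,s,v=[hsv[...,i].astype(int) for i in range(3)]
brown=((h<15)|(h>170))&(s>90)&(v<130)&roi
n,l,st,ce=cv2.connectedComponentsWithStats(brown.astype(np.uint8))
for i in range(1,n):
    if st[i][4]>15: print('brown',st[i],ce[i].round(1))
# tray: all non-bench via depth-height
u,vv,P=back(c,d)
m=(P[:,0]>.3)&(P[:,0]<.9)&(abs(P[:,1])<.4)
for a,b in((.02,.06),(.075,.12)):
    k=m&(P[:,2]>a)&(P[:,2]<b);im=np.zeros(p.shape[:2],np.uint8);im[vv[k],u[k]]=1
    n,l,st,ce=cv2.connectedComponentsWithStats(im)
    for i in range(1,n):
        if st[i][4]<12: continue
        q=l[vv,u]==i;q&=k;X=P[q]
        print(a,ce[i].round(),st[i][4],X.mean(0).round(4),X.min(0).round(3),X.max(0).round(3))
# tray corners: grey (darker than bench) mask
g=cv2.GaussianBlur(cv2.cvtColor(p,6),(3,3),0)
print(g[200,185:205],g[200,325:345],g[170:190,250],g[210:228,250])
E
```

```text
brown [234 183  11   4  18] [239.3 184.4]
brown [204 187  12  13  60] [210.6 195.1]
brown [259 191  13  14  68] [264.5 199.2]
brown [286 191  13  14  70] [291.  199.3]
brown [232 195  12   8  77] [237.3 198.1]
brown [314 194  13   8  64] [319.8 196.9]
brown [316 209  12   5  44] [321.5 210.7]
0.02 [223. 149.] 280 [0.7724 0.13   0.0282] [0.744 0.09  0.02 ] [0.801 0.17  0.038]
0.02 [256. 150.] 279 [ 0.764  -0.0011  0.0416] [ 0.738 -0.054  0.02 ] [0.79  0.042 0.056]
0.02 [283. 152.] 33 [ 0.7595 -0.1079  0.0377] [ 0.753 -0.122  0.021] [ 0.773 -0.097  0.059]
0.02 [238. 195.] 285 [0.5805 0.07   0.0458] [0.531 0.042 0.021] [0.63  0.095 0.06 ]
0.02 [321. 202.] 296 [ 0.556  -0.2491  0.0453] [ 0.512 -0.276  0.02 ] [ 0.61  -0.227  0.056]
0.02 [210. 200.] 30 [0.5634 0.1746 0.0381] [0.559 0.153 0.021] [0.579 0.198 0.058]
0.02 [263. 204.] 31 [ 0.5462 -0.0273  0.0414] [ 0.541 -0.05   0.02 ] [ 0.556 -0.008  0.059]
0.02 [290. 204.] 31 [ 0.5461 -0.1295  0.0414] [ 0.539 -0.155  0.021] [ 0.565 -0.109  0.059]
0.02 [224. 253.] 299 [0.3605 0.1185 0.0432] [0.316 0.094 0.02 ] [0.412 0.143 0.055]
0.075 [208. 192.] 74 [0.583  0.1774 0.0962] [0.568 0.162 0.075] [0.6   0.195 0.108]
0.075 [265. 196.] 76 [ 0.5659 -0.0339  0.0954] [ 0.552 -0.053  0.075] [ 0.587 -0.015  0.107]
0.075 [293. 197.] 77 [ 0.5645 -0.1356  0.096 ] [ 0.548 -0.153  0.075] [ 0.583 -0.12   0.107]
[147 147 148 147 146 145 145 143 142 143 137 123 117 127 135 135 134 134
 125  94] [121 127 133 134 133 127 114 114 133 147 149 147 145 146 145 145 145 145
 145 145] [145 146 146 144 144 145 145 146 145 136 118 113 127 135 135 133 133 135
 136 135] [137 137 137 138 138 135 127 122 132 146 149 149 148 146 144 144 144 143]
```

View pics/crop.png

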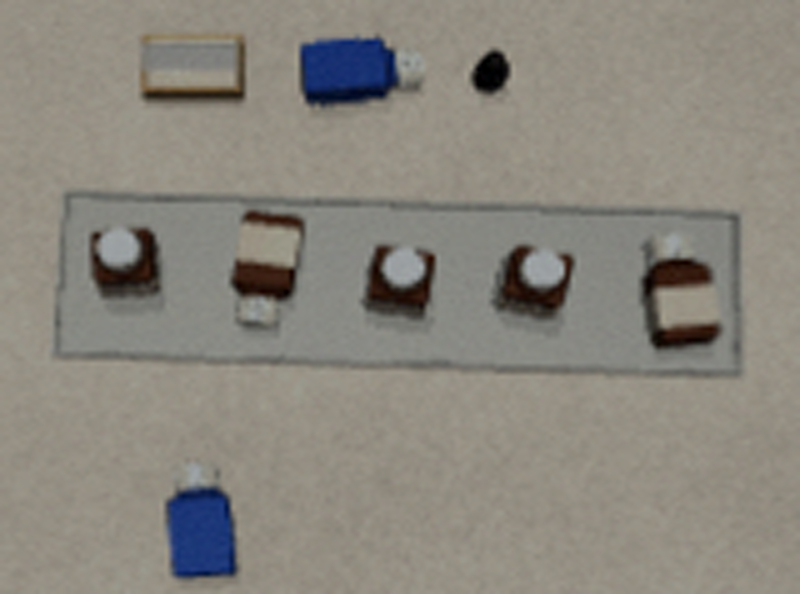

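The crop confirms it: the fallen brown bottles are at crop (268,265), cap towards the robot, and (680,290), cap away. The blue ones lie outside the tray. Next I'll get axis, yaw and tray line.

```bash
python3 - <<'E'
from h import *
f=np.load('top.npz');p,d=f['p'],f['d'];c=get_calibration('top')
hsv=cv2.cvtColor(p,40)
h,s,v=[hsv[...,i].astype(int) for i in range(3)]
brown=((h<15)|(h>170))&(s>90)&(v<130)
for x0,x1,y0,y1 in((228,250,180,212),(310,334,184,218)):
    roi=np.zeros(brown.shape,bool);roi[y0:y1,x0:x1]=1
    vv,u=np.nonzero(brown&roi)
    W=cast(c,np.c_[u,vv],.05)[:,:2]
    r=cv2.minAreaRect(W.astype(np.float32)*1000);print('body',np.round(r[0],1),np.round(r[1],1),r[2])
    uu,v2,P=back(c,d);k=(uu>=x0)&(uu<x1)&(v2>=y0)&(v2<y1)&(P[:,2]>.025)
    X=P[k];r=cv2.minAreaRect(X[:,:2].astype(np.float32)*1000);print('all',np.round(r[0],1),np.round(r[1],1),r[2])
    w,V=np.linalg.eigh(np.cov(X[:,:2].T));print('pca axis',V[:,1],np.degrees(np.arctan(V[1,1]/V[0,1])))
# tray edges: crop scale 5 x 4.4
tl,tr,br,bl=[(185+a/5,135+b/4.4) for a,b in((68,194),(739,213),(739,373),(57,355))]
C=cast(c,[tl,tr,br,bl],.012);print('tray',C.round(4),C.mean(0))
ax=(C[0]+C[3]-C[1]-C[2])[:2];print('tray yaw',np.degrees(np.arctan2(-ax[0],ax[1])))
E
```

```text
body [590.6  67.6] [43.9 70.9] 81.61593627929688
all [580.1  70.8] [46.2 97.4] 80.57213592529297
pca axis [-0.98943245  0.14499455] -8.336963746563917
body [ 547.7 -246.3] [73.8 47.6] 2.210223913192749
all [ 561.6 -251.6] [97.2 48.2] 4.257624626159668
pca axis [-0.9974798  -0.07095104] 4.068613755274733
tray [[ 0.6541  0.2256  0.012 ]
 [ 0.6357 -0.3067  0.012 ]
 [ 0.4899 -0.2997  0.012 ]
 [ 0.5074  0.2305  0.012 ]] [ 0.57179916 -0.03758141  0.012     ]
tray yaw -1.9373431846943927
```

```bash
cat >>h.py <<'E'
def orient(ya,phi,cap):
    """tool y at angle ya deg; tool z tilted phi deg from down toward unit dir 'out'"""
    y=np.array([np.cos(np.radians(ya)),np.sin(np.radians(ya)),0]);o=np.cross(y,[0,0,1.])  # ya=90 -> +x
    z=np.sin(np.radians(phi))*o-np.array([0,0,np.cos(np.radians(phi))])
    return R.from_matrix(np.c_[np.cross(y,z),y,z])
def go(G,ya,phi,first='slide'):
    s=sense();R0=R.from_quat(s['eef_rot']);R1=orient(ya,phi,1)
    T=np.array(G)-.054*R1.as_matrix()[:,2]
    print('t',round(s['t'],2),'tcp',np.round(s['ee_pos'],4),'target',T.round(4),'q',np.round(s['q'],2))
    D=T-s['ee_pos']
    print('slide now cm',(R0.inv().apply(D)*100).round(2),'after turn',(R1.inv().apply(D)*100).round(2),
      'turn',(R0.inv()*R1).as_rotvec(degrees=True).round(2),'grip',round(s['gripper_width'],4),round(s['gripper_force'],1),'F',np.round(s['force'],1))
E
python3 - <<'E'
from h import *
go((.546,-.249,.22),93.5,0)
go((.546,-.249,.15),93.5,-40)
E
```

```text
t 0.1 tcp [0.2462 0.5193 0.3031] target [ 0.546 -0.249  0.274] q [ 1.01  0.28  1.51 -0.    1.36 -0.12]
slide now cm [-60.01 -56.57   2.99] after turn [-25.23 -78.51   2.91] turn [ -0.09  -0.03 -28.87] grip 0.0854 0.0 F [0.1 0.2 0.4]
t 0.1 tcp [0.2462 0.5193 0.3031] target [ 0.5806 -0.2469  0.1914] q [ 1.01  0.28  1.51 -0.    1.36 -0.12]
slide now cm [-63.05 -54.88  11.25] after turn [-29.17 -78.51  -9.89] turn [  9.99  39.1  -27.71] grip 0.0854 0.0 F [0.1 0.2 0.4]
```

Call:
move_arm(
  moves=[
    {"slide": [-3,-2.8,0],"turn": [0,0,-2],"gripper": 1},
    {"slide": [-3,-2.8,0],"turn": [0,0,0],"gripper": 1},
    {"slide": [-3,-2.8,0],"turn": [0,0,0],"gripper": 1},
    {"slide": [-3,-2.8,0],"turn": [0,0,0],"gripper": 1},
    {"slide": [-3,-2.8,0],"turn": [0,0,0],"gripper": 1},
    {"slide": [-3,-2.8,0],"turn": [0,0,0],"gripper": 1},
    {"slide": [-3,-2.8,0],"turn": [0,0,0],"gripper": 1},
    {"slide": [-3,-2.8,0],"turn": [0,0,0],"gripper": 1},
    {"slide": [-3,-2.8,0],"turn": [0,0,0],"gripper": 1},
    {"slide": [-3,-2.8,0],"turn": [0,0,0],"gripper": 1},
    {"slide": [-3,-2.8,0],"turn": [0,0,0],"gripper": 1},
    {"slide": [-3,-2.8,0],"turn": [0,0,0],"gripper": 1},
    {"slide": [-3,-2.8,0],"turn": [0,0,0],"gripper": 1},
    {"slide": [-3,-2.8,0],"turn": [0,0,0],"gripper": 1},
    {"slide": [-3,-2.8,0],"turn": [0,0,0],"gripper": 1},
    {"slide": [-3,-2.8,0],"turn": [0,0,0],"gripper": 1},
    {"slide": [-3,-2.8,0],"turn": [0,0,0],"gripper": 1},
    {"slide": [-3,-2.8,0],"turn": [0,0,0],"gripper": 1},
    {"slide": [-2,-1.8,0],"turn": [0,0,0],"gripper": 1},
    {"slide": [0,0,0],"turn": [0,0,0],"gripper": 1},
  ],
)

```text
t: 2.1
ee_pos: [0.5533, -0.1858, 0.3027]
eef_rot: [0.204, 0.979, -0.001, 0.0]
force: [-1.1, 0.4, -0.5]
gripper_width: 0.0853
gripper_force: 0.0
```

```bash
python3 -c "
from h import *
go((.546,-.249,.15),93.5,-40)
go((.546,-.249,.24),93.5,0)"
```

```text
t 2.1 tcp [ 0.5533 -0.1858  0.3027] target [ 0.5806 -0.2469  0.1914] q [-0.44  0.29  1.49 -0.    1.36 -1.6 ]
slide now cm [-4.95 -4.49 11.14] after turn [-8.97 -6.26  7.02] turn [  9.38  39.24 -25.97] grip 0.0853 0.0 F [-1.1  0.4 -0.5]
t 2.1 tcp [ 0.5533 -0.1858  0.3027] target [ 0.546 -0.249  0.294] q [-0.44  0.29  1.49 -0.    1.36 -1.6 ]
slide now cm [-1.86 -6.08  0.88] after turn [ 1.11 -6.26  0.87] turn [ -0.07   0.   -27.07] grip 0.0853 0.0 F [-1.1  0.4 -0.5]
```

Call:
move_arm(
  moves=[
    {"slide": [-0.4,-1.5,0],"turn": [0,0,-6.8],"gripper": 1},
    {"slide": [-0.2,-1.5,0],"turn": [0,0,-6.8],"gripper": 1},
    {"slide": [0.1,-1.5,0],"turn": [0,0,-6.8],"gripper": 1},
    {"slide": [0.3,-1.6,0],"turn": [0,0,-6.7],"gripper": 1},
    {"slide": [0,0,0],"turn": [0,0,0],"gripper": 1},
    {"slide": [0,0,0],"turn": [0,0,0],"gripper": 1},
  ],
)

```text
t: 2.7
ee_pos: [0.5398, -0.2421, 0.3036]
eef_rot: [-0.031, 1.0, 0.001, -0.0]
force: [0.3, -0.2, 0.0]
gripper_width: 0.0852
gripper_force: 0.0
```

```bash
python3 - <<'E'
from h import *
go((.546,-.249,.15),93.5,-40)
c=get_calibration('wrist');p,d=grab_frame('wrist');np.savez('w1.npz',p=p,d=d,**c)
cv2.imwrite('pics/w1.png',p);print(c)
E
```

```text
t 2.7 tcp [ 0.5398 -0.2421  0.3036] target [ 0.5806 -0.2469  0.1914] q [-0.54  0.3   1.47  0.    1.37 -2.17]
slide now cm [-4.05 -0.75 11.22] after turn [-10.32  -0.73   5.99] turn [ 0.06 39.97  0.11] grip 0.0852 0.0 F [ 0.3 -0.2  0. ]
{'intrinsics': array([[289.90872903,   0.        , 255.8936585 ],
       [  0.        , 289.90872903, 191.1569248 ],
       [  0.        ,   0.        ,   1.        ]]), 'distortion': array([-0.05605977,  0.        ,  0.        ,  0.        ,  0.        ]), 'origin': array([ 0.45764379, -0.24714514,  0.3741662 ]), 'orientation': array([-0.11016077, -0.11891596,  0.71917489,  0.67565604])}
```

View pics/w1.png

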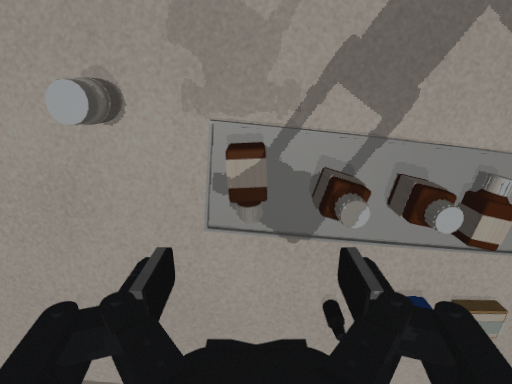

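The wrist view shows the fallen bottle's body at (247,172) and its cap at (250,212). The tray corner is at (212,122).

```bash
python3 - <<'E'
from h import *
f=np.load('w1.npz');p=f['p'];hsv=cv2.cvtColor(p,40)
h,s,v=[hsv[...,i].astype(int) for i in range(3)]
m=((h<15)|(h>170))&(s>90)&(v<130);q=np.zeros(m.shape,bool);q[135:215,215:280]=1
vv,u=np.nonzero(m&q);u_,v_=u,vv
W=cast(f,np.c_[u,vv],.05)[:,:2]*1000
r=cv2.minAreaRect(W.astype(np.float32));print(r, u.min(),u.max(),vv.min(),vv.max())
print('tray corners',cast(f,[(211,121),(208,228)],.012), cast(f,[(250,214)],.027))
uu,v2,P=back(f,f['d']);k=(uu>=220)&(uu<275)&(v2>=140)&(v2<222)&(P[:,2]>.045)
X=P[k][:,:2]*1000;print(cv2.minAreaRect(X.astype(np.float32)),len(X))
for i in(1,2):print(np.percentile(X,[2,98],axis=0))
E
```

```text
((548.4376220703125, -251.61537170410156), (76.02227783203125, 43.85643005371094), 6.320544719696045) 226 266 143 206
tray corners [[ 0.4925989  -0.29918458  0.012     ]
 [ 0.63731564 -0.30129563  0.012     ]] [[ 0.60631401 -0.24469428  0.027     ]]
((562.43798828125, -250.89479064941406), (92.26720428466797, 46.37140655517578), 5.939071178436279) 2192
[[ 517.41087746 -275.18330683]
 [ 582.20886849 -229.53596738]]
[[ 517.41087746 -275.18330683]
 [ 582.20886849 -229.53596738]]
```

Call:
move_arm(
  moves=[
    {"slide": [-1,0,0],"turn": [0,0,-2],"gripper": 1},
    {"slide": [-1,0,0],"turn": [0,8,0],"gripper": 1},
    {"slide": [-1,0,0],"turn": [0,8,0],"gripper": 1},
    {"slide": [-1,0,0],"turn": [0,8,0],"gripper": 1},
    {"slide": [0,0,0],"turn": [0,8,0],"gripper": 1},
    {"slide": [0,0,0],"turn": [0,8,0],"gripper": 1},
    {"slide": [0,0,0],"turn": [0,0,0],"gripper": 1},
    {"slide": [0,0,0],"turn": [0,0,0],"gripper": 1},
  ],
)

```text
t: 3.55
ee_pos: [0.5804, -0.2386, 0.2984]
eef_rot: [-0.048, 0.939, -0.017, -0.341]
force: [-0.2, 0.6, -0.2]
gripper_width: 0.0854
gripper_force: 0.0
```

```bash
python3 -c "
from h import *
go((.549,-.2515,.11),95.5,-40)
go((.549,-.2515,.035),95.5,-40)"
```

```text
t 3.55 tcp [ 0.5804 -0.2386  0.2984] target [ 0.5836 -0.2482  0.1514] q [-0.37  0.66  1.04 -0.33  2.06 -2.1 ]
slide now cm [-9.6  -1.   11.13] after turn [-9.62 -0.98 11.12] turn [-0.16  0.06  0.28] grip 0.0854 0.0 F [-0.2  0.6 -0.2]
t 3.55 tcp [ 0.5804 -0.2386  0.2984] target [ 0.5836 -0.2482  0.0764] q [-0.37  0.66  1.04 -0.33  2.06 -2.1 ]
slide now cm [-14.42  -1.    16.88] after turn [-14.44  -0.98  16.87] turn [-0.16  0.06  0.28] grip 0.0854 0.0 F [-0.2  0.6 -0.2]
```

Call:
move_arm(
  moves=[
    {"slide": [-2.4,-0.25,2.8],"turn": [0,0,0],"gripper": 1},
    {"slide": [-2.4,-0.25,2.8],"turn": [0,0,0],"gripper": 1},
    {"slide": [-2.4,-0.25,2.8],"turn": [0,0,0],"gripper": 1},
    {"slide": [-2.4,-0.25,2.7],"turn": [0,0,0],"gripper": 1},
    {"slide": [-1,0,1.2],"turn": [0,0,0],"gripper": 1},
    {"slide": [-1,0,1.2],"turn": [0,0,0],"gripper": 1},
    {"slide": [-1,0,1.2],"turn": [0,0,0],"gripper": 1},
    {"slide": [-1,0,1.2],"turn": [0,0,0],"gripper": 1},
    {"slide": [-0.8,0,1],"turn": [0,0,0],"gripper": 1},
    {"slide": [0,0,0],"turn": [0,0,0],"gripper": 1},
    {"slide": [0,0,0],"turn": [0,0,0],"gripper": 1},
  ],
)

```text
t: 4.65
ee_pos: [0.5821, -0.2492, 0.0777]
eef_rot: [-0.047, 0.938, -0.017, -0.342]
force: [-0.4, -0.4, 0.3]
gripper_width: 0.0855
gripper_force: 0.0
```

```bash
python3 - <<'E'
from h import *
go((.549,-.2515,.035),95.5,-40)
p,d=grab_frame('scene');cv2.imwrite('pics/s1.png',cv2.resize(p[130:280,80:360],None,fx=2.8,fy=2.8))
E
```

```text
t 4.65 tcp [ 0.5821 -0.2492  0.0777] target [ 0.5836 -0.2482  0.0764] q [-0.38  0.83  1.26 -0.3   1.69 -1.98]
slide now cm [-0.2   0.09  0.01] after turn [-0.2   0.09  0.01] turn [-0.15 -0.02  0.18] grip 0.0855 0.0 F [-0.4 -0.4  0.3]
```

View pics/s1.png

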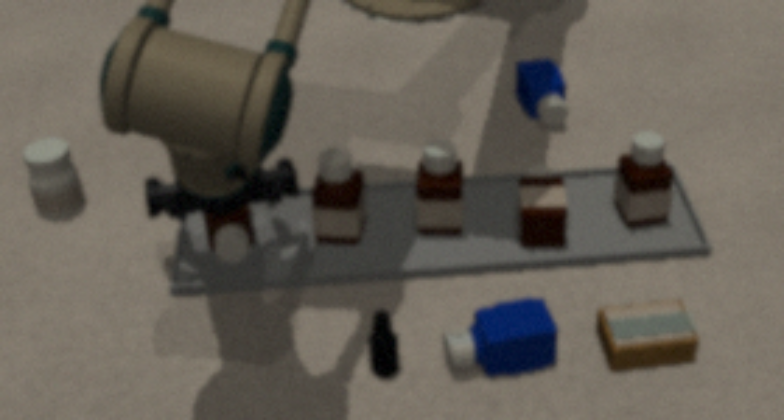

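The fingers at crop (190,235) and (270,235) straddle the fallen bottle, clear of the neighbour at (340,205). Closing now.

Call:
move_arm(
  moves=[
    {"slide": [0,0,0],"turn": [0,0,0],"gripper": 0.3},
    {"slide": [0,0,0],"turn": [0,0,0],"gripper": 0.3},
    {"slide": [0,0,0],"turn": [0,0,0],"gripper": 0.3},
    {"slide": [0,0,0],"turn": [0,0,0],"gripper": 0.3},
    {"slide": [0,0,0],"turn": [0,0,0],"gripper": 0.3},
    {"slide": [0,0,0],"turn": [0,0,0],"gripper": 0.3},
    {"slide": [0,0,0],"turn": [0,0,0],"gripper": 0.3},
    {"slide": [0.6,0,-0.8],"turn": [0,0,0],"gripper": 0.3},
    {"slide": [0.6,0,-0.8],"turn": [0,0,0],"gripper": 0.3},
    {"slide": [1.2,0,-1.5],"turn": [0,0,0],"gripper": 0.3},
    {"slide": [1.2,0,-1.5],"turn": [0,0,0],"gripper": 0.3},
    {"slide": [1.2,0,-1.5],"turn": [0,0,0],"gripper": 0.3},
    {"slide": [1.2,0,-1.5],"turn": [0,0,0],"gripper": 0.3},
    {"slide": [1.2,0,-1.5],"turn": [0,0,0],"gripper": 0.3},
  ],
  force=40,
)

```text
t: 6.1
ee_pos: [0.5853, -0.2489, 0.1948]
eef_rot: [-0.047, 0.939, -0.017, -0.341]
force: [-0.4, -0.5, -1.3]
gripper_width: 0.0455
gripper_force: 41.7
```

Call:
move_arm(
  moves=[
    {"slide": [0,0,0],"turn": [0,-4,0],"gripper": 0.3},
    {"slide": [0,0,0],"turn": [0,-7.5,0],"gripper": 0.3},
    {"slide": [0,0,0],"turn": [0,-7.5,0],"gripper": 0.3},
    {"slide": [0,0,0],"turn": [0,-7.5,0],"gripper": 0.3},
    {"slide": [0,0,0],"turn": [0,-7.5,0],"gripper": 0.3},
    {"slide": [0,0,0],"turn": [0,-7.5,0],"gripper": 0.3},
    {"slide": [0,0,0],"turn": [0,-7.5,0],"gripper": 0.3},
    {"slide": [0,0,0],"turn": [0,-7.5,0],"gripper": 0.3},
    {"slide": [0,0,0],"turn": [0,-7.5,0],"gripper": 0.3},
    {"slide": [0,0,0],"turn": [0,-7.5,0],"gripper": 0.3},
    {"slide": [0,0,0],"turn": [0,-7.5,0],"gripper": 0.3},
    {"slide": [0,0,0],"turn": [0,-7.5,0],"gripper": 0.3},
    {"slide": [0,0,0],"turn": [0,-3.5,0],"gripper": 0.3},
    {"slide": [0,0,0],"turn": [0,0,0],"gripper": 0.3},
    {"slide": [0,0,0],"turn": [0,0,0],"gripper": 0.3},
  ],
)

```text
t: 7.6
ee_pos: [0.6387, -0.2064, 0.2621]
eef_rot: [-0.006, 0.937, -0.008, 0.348]
force: [0.6, 0.6, -1.2]
gripper_width: 0.0456
gripper_force: 41.7
```

```bash
python3 -c "
from h import *
go((.557,-.2515,.08),95.5,50)
go((.557,-.2515,.04),95.5,50)"
```

```text
t 7.6 tcp [ 0.6387 -0.2064  0.2621] target [ 0.5158 -0.2555  0.1147] q [-0.57  0.25  1.85  0.74  0.53 -2.7 ]
slide now cm [19.01 -4.53  3.19] after turn [19.45 -3.7  -0.26] turn [-4.45 -9.29 -2.8 ] grip 0.0456 41.7 F [ 0.6  0.6 -1.2]
t 7.6 tcp [ 0.6387 -0.2064  0.2621] target [ 0.5158 -0.2555  0.0747] q [-0.57  0.25  1.85  0.74  0.53 -2.7 ]
slide now cm [21.62 -4.45  6.22] after turn [22.52 -3.7   2.31] turn [-4.45 -9.29 -2.8 ] grip 0.0456 41.7 F [ 0.6  0.6 -1.2]
```

```bash
python3 -c "
from h import *
go((.5575,-.247,.12),70,50)
go((.5575,-.247,.04),70,50)"
```

```text
t 7.6 tcp [ 0.6387 -0.2064  0.2621] target [ 0.5186 -0.2329  0.1547] q [-0.57  0.25  1.85  0.74  0.53 -2.7 ]
slide now cm [16.15 -2.35  0.32] after turn [14.9  -6.59 -1.05] turn [13.73 -8.95 15.12] grip 0.0456 41.7 F [ 0.6  0.6 -1.2]
t 7.6 tcp [ 0.6387 -0.2064  0.2621] target [ 0.5186 -0.2329  0.0747] q [-0.57  0.25  1.85  0.74  0.53 -2.7 ]
slide now cm [21.37 -2.19  6.38] after turn [21.02 -6.59  4.09] turn [13.73 -8.95 15.12] grip 0.0456 41.7 F [ 0.6  0.6 -1.2]
```

Call:
move_arm(
  moves=[
    {"slide": [0,0,0],"turn": [3.4,-2.2,3.8],"gripper": 0.3},
    {"slide": [0,0,0],"turn": [3.4,-2.2,3.8],"gripper": 0.3},
    {"slide": [0,0,0],"turn": [3.4,-2.2,3.8],"gripper": 0.3},
    {"slide": [0,0,0],"turn": [3.4,-2.2,3.8],"gripper": 0.3},
    {"slide": [0,0,0],"turn": [0,0,0],"gripper": 0.3},
    {"slide": [0,0,0],"turn": [0,0,0],"gripper": 0.3},
  ],
)

```text
t: 8.2
ee_pos: [0.6392, -0.2084, 0.2627]
eef_rot: [0.158, 0.893, -0.072, 0.414]
force: [-0.2, 0.6, -1.1]
gripper_width: 0.0453
gripper_force: 43.9
```

```bash
python3 -c "
from h import *
go((.5575,-.247,.12),70,50)
go((.5575,-.247,.04),70,50)"
```

```text
t 8.2 tcp [ 0.6392 -0.2084  0.2627] target [ 0.5186 -0.2329  0.1547] q [-0.45  0.23  1.98  0.88  0.11 -2.52]
slide now cm [15.01 -6.44 -1.05] after turn [15.01 -6.43 -1.1 ] turn [ 0.14 -0.25 -0.08] grip 0.0453 43.9 F [-0.2  0.6 -1.1]
t 8.2 tcp [ 0.6392 -0.2084  0.2627] target [ 0.5186 -0.2329  0.0747] q [-0.45  0.23  1.98  0.88  0.11 -2.52]
slide now cm [21.11 -6.47  4.12] after turn [21.14 -6.43  4.05] turn [ 0.14 -0.25 -0.08] grip 0.0453 43.9 F [-0.2  0.6 -1.1]
```

```bash
cat >k.py <<'E'
import numpy as np
from scipy.optimize import least_squares
from scipy.spatial.transform import Rotation as R
D=[([1.007,.277,1.506,0,1.361,-.121],(.2462,.5193,.3031)),([-.44,.29,1.49,0,1.36,-1.6],(.5533,-.1858,.3027)),
([-.54,.3,1.47,0,1.37,-2.17],(.5398,-.2421,.3036)),([-.37,.66,1.04,-.33,2.06,-2.1],(.5804,-.2386,.2984)),
([-.38,.83,1.26,-.3,1.69,-1.98],(.5821,-.2492,.0777)),([-.57,.25,1.85,.74,.53,-2.7],(.6387,-.2064,.2621)),([-.45,.23,1.98,.88,.11,-2.52],(.6392,-.2084,.2627))]
z=np.array([0,0,1.])
def fk(q,P,s4=1):
    h,L1,L2,Lt,e,a,b=P
    A=R.from_euler('z',q[0]);B=A*R.from_euler('y',q[1]);C=B*R.from_euler('y',q[2]);F=C*R.from_euler('z',s4*q[3])
    G=F*R.from_euler('y',q[4])
    T=G*R.from_euler('z',q[5])
    return A.apply([a,e,h])+B.apply([0,0,L1])+C.apply([b,0,L2])+G.apply([0,0,Lt]),T
def fit():
    best=None
    for s in(1,-1):
        f=lambda P:np.concatenate([fk(q,P,s)[0]-t for q,t in D])
        r=least_squares(f,[.3,.42,.45,.2,.06,0,0])
        if best is None or r.cost<best[0]: best=(r.cost,r.x,s,f(r.x))
    return best
E
python3 - <<'E'
from k import *
c,P,s,e=fit();print(P.round(4),s,(e*1000).round(1))
for q,t in D: print(fk(q,P,s)[1].as_quat().round(3))
E
```

```text
[0.138  0.6292 0.4202 0.2916 0.0693 0.0008 0.0609] 1 [-0.1 -0.4  0.6  0.6  1.6 -0.1 -0.7 -0.3  1.2  0.2 -1.7 -1.6 -0.9 -0.5
  0.7  0.1 -2.7 -0.   1.   3.5 -0.8]
[-0.535  0.845 -0.001 -0.001]
[-0.548  0.836 -0.001  0.   ]
[-0.728  0.686 -0.001  0.   ]
[-0.696  0.632  0.23  -0.251]
[-0.694  0.633  0.231 -0.254]
[-0.665  0.661 -0.252  0.24 ]
[-0.525  0.741 -0.342  0.242]
```

```bash
cat >>k.py <<'E'
LO=np.array([-2.89,-.75,.22,-1.18,.11,-2.7]);HI=np.array([2.89,2.08,2.7,4.32,2.71,2.7])
cost,P,s4,_=fit()
from h import orient
OFF=fk(D[0][0],P,s4)[1].inv()*R.from_quat([.22,.976,-.001,0])
def ik(G,ya,phi,q0):
    T=orient(ya,phi,1);t=np.array(G)-.054*T.as_matrix()[:,2]
    def f(q):
        p,r=fk(q,P,s4);return np.r_[(p-t)*10,((r*OFF).inv()*T).as_rotvec()]
    r=least_squares(f,np.clip(q0,LO+.01,HI-.01),bounds=(LO,HI));return r.cost,r.x
E
python3 - <<'E'
from k import *
for name,(x,y) in(('R',(.5575,-.247)),('L',(.576,.07))):
  for z in(.037,.12):
    for phi in(-60,-50,-40,-30,0,15,25,35,50):
      o=[]
      for hd in(-40,-20,0,20):
        ya=90+hd
        b=[]
        for q4,q6 in((0,-1.7),(3.1,1.5),(0,1.5)):
          for flip in ((0,) if q6<0 else (0,180)):
            c,q=ik((x,y,z),ya+flip if 0 else ya,phi,[np.arctan2(y,x)-.1,.7,1.5,q4,1.3 if q4==0 else .4,q6])
            if c<1e-5:b.append(q.round(1).tolist()[3:])
        o.append((hd,b[:2] if len(b)<2 else [b[0],b[-1]] if b[0]!=b[-1] else b[:1]))
      print(name,z,phi,[k for k in o if k[1]])
E
```

```text
R 0.037 -60 [(-40, [[0.1, 2.2, -1.5]]), (-20, [[-0.1, 2.2, -1.7]]), (0, [[-0.4, 2.1, -1.9]]), (20, [[-0.5, 1.9, -2.1]])]
R 0.037 -50 [(-40, [[0.1, 2.0, -1.5]]), (-20, [[-0.1, 2.0, -1.7]]), (0, [[-0.3, 1.9, -1.9]]), (20, [[-0.5, 1.8, -2.1]])]
R 0.037 -40 [(-40, [[0.1, 1.8, -1.5]]), (-20, [[-0.1, 1.8, -1.7]]), (0, [[-0.3, 1.7, -1.9]]), (20, [[-0.4, 1.6, -2.1]])]
R 0.037 -30 [(-40, [[0.1, 1.6, -1.5]]), (-20, [[-0.1, 1.6, -1.7]]), (0, [[-0.2, 1.5, -1.9]]), (20, [[-0.3, 1.4, -2.2]])]
R 0.037 0 [(-40, [[-0.0, 0.9, -1.4]]), (-20, [[-0.0, 0.9, -1.8]]), (0, [[-0.0, 0.9, -2.1]]), (20, [[-0.0, 0.9, -2.5]])]
R 0.037 15 [(-40, [[-0.1, 0.5, -1.3]]), (-20, [[0.1, 0.5, -1.9]]), (0, [[0.3, 0.6, -2.4]])]
R 0.037 25 [(-40, [[-0.4, 0.3, -1.0]]), (-20, [[0.4, 0.3, -2.2]])]
R 0.037 35 [(-40, [[4.3, 0.2, 0.6]]), (-20, [[2.0, 0.2, 2.5]]), (0, [[1.4, 0.4, 2.7]]), (20, [[1.1, 0.7, 2.6]])]
R 0.037 50 [(-40, [[3.5, 0.6, 1.5]]), (-20, [[2.7, 0.7, 1.7]]), (0, [[2.0, 0.7, 1.9]]), (20, [[1.4, 0.8, 2.1]])]
R 0.12 -60 [(-40, [[0.1, 2.3, -1.4]]), (-20, [[-0.1, 2.3, -1.7]]), (0, [[-0.4, 2.2, -2.0]]), (20, [[-0.6, 2.0, 
[... 2163 characters left out ...]
 [[0.0, 1.9, -1.6]]), (20, [[-0.2, 1.9, -1.8]])]
L 0.12 -30 [(-40, [[0.3, 1.6, -1.1]]), (-20, [[0.1, 1.7, -1.3]]), (0, [[0.0, 1.7, -1.6]]), (20, [[-0.1, 1.7, -1.8]])]
L 0.12 0 [(-40, [[0.0, 1.1, -0.9]]), (-20, [[-0.0, 1.1, -1.2]]), (0, [[-0.0, 1.1, -1.6]]), (20, [[-0.0, 1.1, -1.9]])]
L 0.12 15 [(-40, [[-0.3, 0.8, -0.6]]), (-20, [[-0.2, 0.7, -1.1]]), (0, [[-0.0, 0.7, -1.6]]), (20, [[0.2, 0.7, -2.1]])]
L 0.12 25 [(-40, [[-0.5, 0.7, -0.3]]), (-20, [[-0.4, 0.5, -0.8]]), (0, [[-0.0, 0.4, -1.6]]), (20, [[0.4, 0.5, -2.3]])]
L 0.12 35 [(-40, [[-0.9, 0.7, 0.1]]), (-20, [[-0.9, 0.4, -0.2]]), (0, [[-0.0, 0.1, -1.6]])]
L 0.12 50 [(-20, [[4.3, 0.5, 0.9]]), (0, [[3.1, 0.4, 1.6]]), (20, [[2.1, 0.5, 2.1]])]
```

```bash
python3 - <<'E'
from k import *
from h import *
s=sense();
for X in((.6,-.2,.24),(.5,-.2,.24),(.5,-.1,.3),(.45,-.1,.35),(.45,.1,.35)):
  for sg in(1,-1):
    q=np.array(s['q']);bad=[];tr=[];mx=0
    p0=np.array(s['ee_pos'])+.054*R.from_quat(s['eef_rot']).as_matrix()[:,2]
    for i in range(0,181,6):
        G=p0+(np.array(X)-p0)*min(1,i/30)
        c,qn=ik(G,70+sg*i,50,q)
        if c>2e-5:bad.append(i)
        mx=max(mx,abs(qn-q).max());q=qn
        if i%30==0:tr.append(q.round(1).tolist())
    print(X,sg,'bad',bad,round(mx,2),tr[-1])
    if not bad: print(tr)
E
```

```text
(0.6, -0.2, 0.24) 1 bad [0, 6, 12, 18, 24, 30, 36, 42, 48, 54, 60, 66, 72, 78, 84, 90, 96, 102, 108, 114, 120, 126, 132, 138, 144, 150, 156, 162, 168, 174, 180] 0.3 [-0.6, 1.1, 0.7, 1.4, 2.7, -2.7]
(0.6, -0.2, 0.24) -1 bad [0, 6, 18, 24, 30] 1.66 [-0.4, 0.9, 0.8, -0.1, 2.4, 1.5]
(0.5, -0.2, 0.24) 1 bad [0, 6, 12, 18, 24, 30, 36, 42, 48, 54, 60, 66, 72, 78, 84, 90, 96, 102, 108, 114, 120, 126, 132, 138, 144, 150, 156, 162, 168, 174, 180] 0.17 [-0.6, 1.0, 1.1, 1.0, 2.7, -2.7]
(0.5, -0.2, 0.24) -1 bad [0, 6, 12, 18, 24, 30, 36] 1.54 [-0.5, 0.7, 1.1, -0.1, 2.2, 1.4]
(0.5, -0.1, 0.3) 1 bad [0, 6, 12, 18, 24, 30, 36, 42, 48, 54, 60, 66, 72, 78, 84, 90, 96, 102, 108, 114, 120, 126, 132, 138, 144, 150, 156, 162, 168, 174, 180] 0.15 [-0.5, 0.9, 1.1, 1.0, 2.7, -2.7]
(0.5, -0.1, 0.3) -1 bad [0] 1.74 [-0.3, 0.6, 1.1, 0.0, 2.3, 1.6]
(0.45, -0.1, 0.35) 1 bad [0, 6, 12, 18, 24, 30, 36, 42, 48, 54, 60, 66, 72, 78, 84, 90, 96, 102, 108, 114, 120, 126, 132, 138, 144, 150, 156, 162, 168, 174, 180] 0.19 [-0.5, 0.7, 1.3, 1.0, 2.7, -2.7]
(0.45, -0.1, 0.35) -1 bad [0] 1.56 [-0.4, 0.5, 1.2, -0.0, 2.3, 1.6]
(0.45, 0.1, 0.35) 1 bad [0, 42, 48, 54, 60, 66, 72, 78, 84, 90, 96, 102, 108, 114, 120, 126, 132, 138, 144, 150, 156, 162, 168, 174, 180] 0.38 [-0.2, 0.7, 1.3, 0.9, 2.6, -2.7]
(0.45, 0.1, 0.35) -1 bad [0] 1.99 [-0.1, 0.5, 1.2, 0.3, 2.3, 1.9]
```

Call:
move_arm(
  moves=[
    {"slide": [0,0,0],"turn": [0,4,0],"gripper": 0.3},
    {"slide": [0,0,0],"turn": [0,7,0],"gripper": 0.3},
    {"slide": [0,0,0],"turn": [0,8,0],"gripper": 0.3},
    {"slide": [0,0,0],"turn": [0,8,0],"gripper": 0.3},
    {"slide": [0,0,0],"turn": [0,8,0],"gripper": 0.3},
    {"slide": [0,0,0],"turn": [0,8,0],"gripper": 0.3},
    {"slide": [0,0,0],"turn": [0,7,0],"gripper": 0.3},
    {"slide": [0,0,0],"turn": [0,0,0],"gripper": 0.3},
    {"slide": [0,0,0],"turn": [0,0,0],"gripper": 0.3},
  ],
)

```text
t: 9.1
ee_pos: [0.6458, -0.2007, 0.2637]
eef_rot: [0.161, 0.985, 0.003, 0.06]
force: [-0.3, 0.4, -1.8]
gripper_width: 0.0455
gripper_force: 43.8
```

```bash
python3 -c "
from h import *
go((.56,-.22,.21),70,0)"
```

```text
t 9.1 tcp [ 0.6458 -0.2007  0.2637] target [ 0.56  -0.22   0.264] q [-0.42  0.4   1.42  0.04  1.21 -1.68]
slide now cm [ 7.46 -4.54 -1.03] after turn [ 7.4  -4.75 -0.03] turn [1.53 6.7  1.45] grip 0.0455 43.8 F [-0.3  0.4 -1.8]
```

Call:
move_arm(
  moves=[
    {"slide": [2,-1.2,0],"turn": [0.8,3.4,0.7],"gripper": 0.3},
    {"slide": [2,-1.2,0],"turn": [0.7,3.3,0.7],"gripper": 0.3},
    {"slide": [2,-1.2,0],"turn": [0,0,4],"gripper": 0.3},
    {"slide": [1.4,-1.1,0],"turn": [0,0,8],"gripper": 0.3},
    {"slide": [0,0,0],"turn": [0,0,8],"gripper": 0.3},
    {"slide": [0,0,0],"turn": [0,0,8],"gripper": 0.3},
    {"slide": [0,0,0],"turn": [0,0,8],"gripper": 0.3},
    {"slide": [0,0,0],"turn": [0,0,8],"gripper": 0.3},
    {"slide": [0,0,0],"turn": [0,0,8],"gripper": 0.3},
    {"slide": [0,0,0],"turn": [0,0,8],"gripper": 0.3},
    {"slide": [0,0,0],"turn": [0,0,8],"gripper": 0.3},
    {"slide": [0,0,0],"turn": [0,0,8],"gripper": 0.3},
    {"slide": [0,0,0],"turn": [0,0,8],"gripper": 0.3},
    {"slide": [0,0,0],"turn": [0,0,8],"gripper": 0.3},
    {"slide": [0,0,0],"turn": [0,0,8],"gripper": 0.3},
    {"slide": [0,0,0],"turn": [0,0,8],"gripper": 0.3},
    {"slide": [0,0,0],"turn": [0,0,8],"gripper": 0.3},
    {"slide": [0,0,0],"turn": [0,0,8],"gripper": 0.3},
    {"slide": [0,0,0],"turn": [0,0,8],"gripper": 0.3},
    {"slide": [0,0,0],"turn": [0,0,8],"gripper": 0.3},
  ],
)

```text
t: 11.1
ee_pos: [0.5586, -0.218, 0.2606]
eef_rot: [0.985, 0.171, 0.0, -0.0]
force: [-0.1, -0.4, -1.2]
gripper_width: 0.0454
gripper_force: 43.9
```

```bash
python3 -c "
from h import *
go((.56,-.22,.21),-90,0)
go((.56,-.22,.21),-90,50)"
```

```text
t 11.1 tcp [ 0.5586 -0.218   0.2606] target [ 0.56  -0.22   0.264] q [-0.49  0.34  1.52  0.    1.28  0.74]
slide now cm [ 0.06  0.24 -0.34] after turn [ 0.14  0.2  -0.34] turn [-1.000e-02 -5.000e-02  1.975e+01] grip 0.0454 43.9 F [-0.1 -0.4 -1.2]
t 11.1 tcp [ 0.5586 -0.218   0.2606] target [ 0.6014 -0.22    0.2447] q [-0.49  0.34  1.52  0.    1.28  0.74]
slide now cm [3.95 1.64 1.6 ] after turn [ 3.97  0.2  -2.25] turn [  8.6  -49.54  18.48] grip 0.0454 43.9 F [-0.1 -0.4 -1.2]
```

Call:
move_arm(
  moves=[
    {"slide": [0,0,0],"turn": [0,0,6.6],"gripper": 0.3},
    {"slide": [0,0,0],"turn": [0,0,6.6],"gripper": 0.3},
    {"slide": [0,0,0],"turn": [0,0,6.6],"gripper": 0.3},
    {"slide": [0,0,0],"turn": [0,-6,0],"gripper": 0.3},
    {"slide": [0,0,0],"turn": [0,-7.5,0],"gripper": 0.3},
    {"slide": [0,0,0],"turn": [0,-7.5,0],"gripper": 0.3},
    {"slide": [0,0,0],"turn": [0,-7.5,0],"gripper": 0.3},
    {"slide": [0,0,0],"turn": [0,-7.5,0],"gripper": 0.3},
    {"slide": [0,0,0],"turn": [0,-7.5,0],"gripper": 0.3},
    {"slide": [0,0,0],"turn": [0,-6,0],"gripper": 0.3},
    {"slide": [0,0,0],"turn": [0,0,0],"gripper": 0.3},
    {"slide": [0,0,0],"turn": [0,0,0],"gripper": 0.3},
  ],
)

```text
t: 12.3
ee_pos: [0.5595, -0.2183, 0.2599]
eef_rot: [0.908, 0.003, -0.418, 0.0]
force: [0.6, -0.3, -1.8]
gripper_width: 0.0458
gripper_force: 43.9
```

```bash
python3 -c "
from h import *
go((.575,-.25,.12),-90,50)
go((.575,-.25,.045),-90,50)"
```

```text
t 12.3 tcp [ 0.5595 -0.2183  0.2599] target [ 0.6164 -0.25    0.1547] q [-0.36  0.72  1.1  -0.32  2.13  1.15]
slide now cm [11.67  3.22  2.53] after turn [11.71  3.17  2.41] turn [ 0.18 -0.58  0.28] grip 0.0458 43.9 F [ 0.6 -0.3 -1.8]
t 12.3 tcp [ 0.5595 -0.2183  0.2599] target [ 0.6164 -0.25    0.0797] q [-0.36  0.72  1.1  -0.32  2.13  1.15]
slide now cm [17.37  3.23  7.41] after turn [17.46  3.17  7.23] turn [ 0.18 -0.58  0.28] grip 0.0458 43.9 F [ 0.6 -0.3 -1.8]
```

Call:
move_arm(
  moves=[
    {"slide": [2.4,0.65,0.5],"turn": [0,-0.6,0.3],"gripper": 0.3},
    {"slide": [2.4,0.65,0.5],"turn": [0,0,0],"gripper": 0.3},
    {"slide": [2.4,0.65,0.5],"turn": [0,0,0],"gripper": 0.3},
    {"slide": [2.4,0.65,0.5],"turn": [0,0,0],"gripper": 0.3},
    {"slide": [2.1,0.6,0.4],"turn": [0,0,0],"gripper": 0.3},
    {"slide": [1.5,0,1.3],"turn": [0,0,0],"gripper": 0.3},
    {"slide": [1.5,0,1.3],"turn": [0,0,0],"gripper": 0.3},
    {"slide": [1.5,0,1.3],"turn": [0,0,0],"gripper": 0.3},
    {"slide": [0,0,0],"turn": [0,0,0],"gripper": 0.3},
    {"slide": [0,0,0],"turn": [0,0,0],"gripper": 0.3},
  ],
)

```text
t: 13.3
ee_pos: [0.6152, -0.2506, 0.0969]
eef_rot: [0.906, -0.0, -0.424, 0.002]
force: [-0.4, 0.8, -1.6]
gripper_width: 0.0459
gripper_force: 43.9
```

```bash
python3 - <<'E'
from h import *
go((.575,-.25,.0355),-90,50)
p,d=grab_frame('scene');cv2.imwrite('pics/s2.png',cv2.resize(p[120:270,80:360],None,fx=2.8,fy=2.8))
E
```

```text
t 13.3 tcp [ 0.6152 -0.2506  0.0969] target [ 0.6164 -0.25    0.0702] q [-0.37  0.94  1.03 -0.31  1.99  1.2 ]
slide now cm [ 2.13 -0.07  1.62] after turn [ 2.13 -0.06  1.63] turn [ 0.17  0.14 -0.08] grip 0.0459 43.9 F [-0.4  0.8 -1.6]
```

View pics/s2.png

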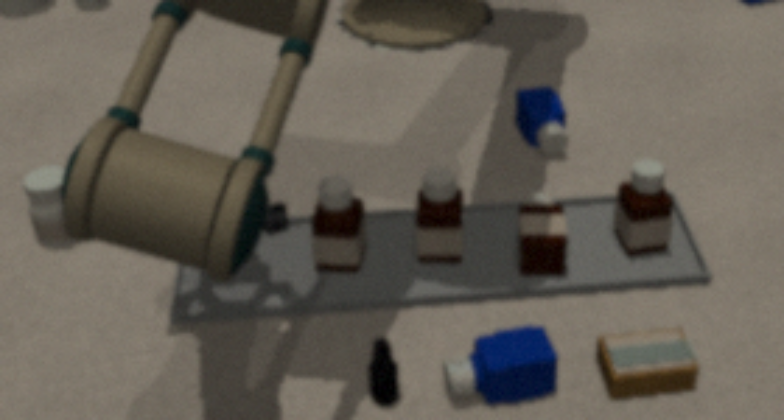

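The wrist is over the right slot and clear of the neighbour at crop (340,225). The bottle itself is hidden. I'll lower it gently and watch the force.

Call:
move_arm(
  moves=[
    {"slide": [0.4,0,0.3],"turn": [0,0,0],"gripper": 0.3},
    {"slide": [0.4,0,0.3],"turn": [0,0,0],"gripper": 0.3},
    {"slide": [0.4,0,0.3],"turn": [0,0,0],"gripper": 0.3},
    {"slide": [0.4,0,0.3],"turn": [0,0,0],"gripper": 0.3},
    {"slide": [0.2,0,0.15],"turn": [0,0,0],"gripper": 0.3},
    {"slide": [0,0,0],"turn": [0,0,0],"gripper": 0.3},
    {"slide": [0,0,0],"turn": [0,0,0],"gripper": 0.3},
  ],
)

```text
t: 14.05
ee_pos: [0.6165, -0.2505, 0.0734]
eef_rot: [0.906, 0.0, -0.424, 0.002]
force: [0.3, 1.0, -0.6]
gripper_width: 0.0454
gripper_force: 43.9
```

Call:
move_arm(
  moves=[
    {"slide": [0.11,0,0.1],"turn": [0,0,0],"gripper": 0.3},
    {"slide": [0,0,0],"turn": [0,0,0],"gripper": 0.3},
    {"slide": [0,0,0],"turn": [0,0,0],"gripper": 0.3},
  ],
)

```text
t: 14.35
ee_pos: [0.6165, -0.2505, 0.0722]
eef_rot: [0.906, 0.0, -0.424, 0.002]
force: [-0.6, -0.3, -1.7]
gripper_width: 0.0456
gripper_force: 43.9
```

Call:
move_arm(
  moves=[
    {"slide": [0.11,0,0.1],"turn": [0,0,0],"gripper": 0.3},
    {"slide": [0,0,0],"turn": [0,0,0],"gripper": 0.3},
    {"slide": [0,0,0],"turn": [0,0,0],"gripper": 0.3},
  ],
)

```text
t: 14.65
ee_pos: [0.6164, -0.2505, 0.0705]
eef_rot: [0.906, 0.0, -0.424, 0.002]
force: [-0.5, 0.8, -1.1]
gripper_width: 0.0452
gripper_force: 43.9
```

Call:
move_arm(
  moves=[
    {"slide": [0.11,0,0.1],"turn": [0,0,0],"gripper": 0.3},
    {"slide": [0,0,0],"turn": [0,0,0],"gripper": 0.3},
    {"slide": [0,0,0],"turn": [0,0,0],"gripper": 0.3},
  ],
)

```text
t: 14.95
ee_pos: [0.6164, -0.2505, 0.0704]
eef_rot: [0.906, -0.0, -0.424, 0.002]
force: [2.8, 0.7, 6.3]
gripper_width: 0.0457
gripper_force: 44.4
```

Call:
move_arm(
  moves=[
    {"slide": [0.11,0,0.1],"turn": [0,0,0],"gripper": 0.3},
    {"slide": [0,0,0],"turn": [0,0,0],"gripper": 0.3},
    {"slide": [0,0,0],"turn": [0,0,0],"gripper": 0.3},
  ],
)

```text
t: 15.25
ee_pos: [0.6164, -0.2505, 0.0704]
eef_rot: [0.906, -0.0, -0.424, 0.002]
force: [2.4, 0.7, 9.9]
gripper_width: 0.0453
gripper_force: 45.0
```

Call:
move_arm(
  moves=[
    {"slide": [-0.11,0,-0.1],"turn": [0,0,0],"gripper": 0.3},
    {"slide": [0,0,0],"turn": [0,0,0],"gripper": 0.7},
    {"slide": [0,0,0],"turn": [0,0,0],"gripper": 0.8},
    {"slide": [0,0,0],"turn": [0,0,0],"gripper": 0.9},
    {"slide": [0,0,0],"turn": [0,0,0],"gripper": 0.9},
    {"slide": [0,0,0],"turn": [0,0,0],"gripper": 0.9},
    {"slide": [0,0,-0.8],"turn": [0,0,0],"gripper": 0.9},
    {"slide": [0,0,-1.5],"turn": [0,0,0],"gripper": 0.9},
    {"slide": [0,0,-2.5],"turn": [0,0,0],"gripper": 0.9},
    {"slide": [0,0,-2.5],"turn": [0,0,0],"gripper": 0.9},
    {"slide": [0,0,-2.5],"turn": [0,0,0],"gripper": 0.9},
    {"slide": [-2,0,-2],"turn": [0,0,0],"gripper": 0.9},
    {"slide": [-3,0,-2],"turn": [0,0,0],"gripper": 0.9},
    {"slide": [-3,0,-2],"turn": [0,0,0],"gripper": 0.9},
  ],
)

```text
t: 16.65
ee_pos: [0.6868, -0.2497, 0.2325]
eef_rot: [0.905, 0.0, -0.424, 0.001]
force: [0.5, -1.2, 0.3]
gripper_width: 0.0767
gripper_force: 0.0
```

```bash
python3 - <<'E'
from h import *
go((.60,.068,.2),81,0)
go((.60,.068,.2),-99,0)
c=get_calibration('scene');p,d=grab_frame('scene');u,v,P=back(c,d)
k=(P[:,2]>.08)&(P[:,2]<.115)&(P[:,0]>.5)&(P[:,0]<.65)&(P[:,1]>-.35)&(P[:,1]<.25)
im=np.zeros(d.shape,np.uint8);im[v[k],u[k]]=1;n,l,st,ce=cv2.connectedComponentsWithStats(im)
for i in range(1,n):
    if st[i][4]>20:X=P[k][l[v[k],u[k]]==i];print(ce[i].round(),X.mean(0).round(3),X.max(0).round(3))
cv2.imwrite('pics/s3.png',cv2.resize(p[100:280,80:360],None,fx=2.8,fy=2.8))
E
```

```text
t 16.65 tcp [ 0.6868 -0.2497  0.2325] target [0.6   0.068 0.254] q [-0.34  0.98  0.61 -0.38  2.36  1.08]
slide now cm [ -7.23 -31.78   5.2 ] after turn [13.54 30.02 -2.15] turn [ -72.86    5.99 -155.49] grip 0.0767 0.0 F [ 0.5 -1.2  0.3]
t 16.65 tcp [ 0.6868 -0.2497  0.2325] target [0.6   0.068 0.254] q [-0.34  0.98  0.61 -0.38  2.36  1.08]
slide now cm [ -7.23 -31.78   5.2 ] after turn [-13.54 -30.02  -2.15] turn [ 4.12 50.11  8.45] grip 0.0767 0.0 F [ 0.5 -1.2  0.3]
[311. 183.] [0.594 0.174 0.095] [0.606 0.193 0.103]
[236. 186.] [ 0.578 -0.036  0.095] [ 0.588 -0.019  0.103]
[199. 189.] [ 0.576 -0.139  0.095] [ 0.589 -0.123  0.103]
[158. 192.] [ 0.573 -0.251  0.095] [ 0.584 -0.235  0.103]
```

View pics/s3.png

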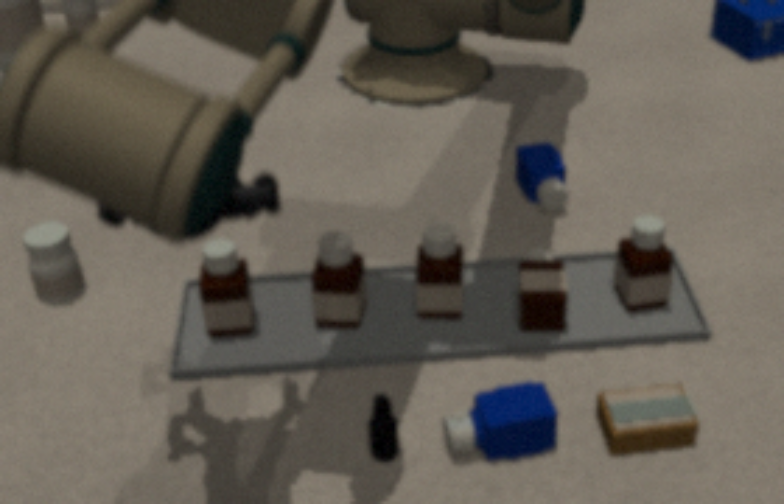

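Bottle 1 stands upright in line at crop (225,290), about (0.57,-0.251). Next I'll go above the left one, at crop (543,295).

Call:
move_arm(
  moves=[
    {"slide": [0,0,-1],"turn": [0.6,7.15,1.2],"gripper": 1},
    {"slide": [0,0,-1],"turn": [0.6,7.15,1.2],"gripper": 1},
    {"slide": [0,0,0],"turn": [0.6,7.15,1.2],"gripper": 1},
    {"slide": [0,0,0],"turn": [0.6,7.15,1.2],"gripper": 1},
    {"slide": [0,0,0],"turn": [0.6,7.15,1.2],"gripper": 1},
    {"slide": [0,0,0],"turn": [0.6,7.15,1.2],"gripper": 1},
    {"slide": [0,0,0],"turn": [0.6,7.15,1.2],"gripper": 1},
    {"slide": [-1.7,-3.75,0],"turn": [0,0,0],"gripper": 1},
    {"slide": [-1.7,-3.75,0],"turn": [0,0,0],"gripper": 1},
    {"slide": [-1.7,-3.75,0],"turn": [0,0,0],"gripper": 1},
    {"slide": [-1.7,-3.75,0],"turn": [0,0,0],"gripper": 1},
    {"slide": [-1.7,-3.75,0],"turn": [0,0,0],"gripper": 1},
    {"slide": [-1.7,-3.75,0],"turn": [0,0,0],"gripper": 1},
    {"slide": [-1.7,-3.75,0],"turn": [0,0,0],"gripper": 1},
    {"slide": [-1.7,-3.75,0],"turn": [0,0,0],"gripper": 1},
    {"slide": [0,0,0],"turn": [0,0,0],"gripper": 1},
    {"slide": [0,0,0],"turn": [0,0,0],"gripper": 1},
  ],
)

```text
t: 18.4
ee_pos: [0.6136, 0.0685, 0.2465]
eef_rot: [0.997, -0.077, 0.0, -0.0]
force: [0.4, -1.0, 1.1]
gripper_width: 0.0859
gripper_force: 0.0
```

```bash
python3 - <<'E'
from h import *
go((.60,.068,.2),-99,0)
c=get_calibration('wrist');p,d=grab_frame('wrist');np.savez('w2.npz',p=p,d=d,**c)
cv2.imwrite('pics/w2.png',p)
u,v,P=back(c,d)
k=(P[:,2]>.04)&(P[:,2]<.056)&(P[:,0]>.52)&(P[:,0]<.65)&(P[:,1]>.02)&(P[:,1]<.12)
X=P[k];print(k.sum(),cv2.minAreaRect((X[:,:2]*1000).astype(np.float32)),np.percentile(X,[2,98],axis=0).round(3),np.median(X[:,2]))
from k import ik
for phi in(-20,-25,-28,-30):
  print(phi,[ (round(a,6),b.round(2)) for a,b in [ik((.59,.068,.035),-99,phi,[0,.9,1.5,0,.3,1.5])]])
for phi in(60,65,70): print(phi,[ (round(a,6),b.round(2)) for a,b in [ik((.585,.07,.037),-99,phi,[0,1,1,0,2.1,1.5])]])
E
```

```text
t 18.4 tcp [0.6136 0.0685 0.2465] target [0.6   0.068 0.254] q [-0.    0.37  1.5   0.    1.26  1.72]
slide now cm [-1.34  0.26 -0.75] after turn [-1.34  0.26 -0.75] turn [-0.04 -0.03  0.14] grip 0.0859 0.0 F [ 0.4 -1.   1.1]
3414 ((581.8484497070312, 70.81757354736328), (46.48905563354492, 96.00115966796875), 81.20936584472656) [[0.539 0.045 0.041]
 [0.629 0.091 0.052]] 0.050519148403215836
-20 [(np.float64(0.0), array([ 0.04,  0.4 ,  2.03, -0.18,  0.38,  1.92]))]
-25 [(np.float64(0.0), array([ 0.05,  0.39,  2.09, -0.37,  0.24,  2.12]))]
-28 [(np.float64(0.0), array([ 0.06,  0.39,  2.14, -0.65,  0.16,  2.4 ]))]
-30 [(np.float64(1.2e-05), array([ 0.06,  0.4 ,  2.16, -0.95,  0.13,  2.7 ]))]
60 [(np.float64(0.0), array([-0.05,  1.02,  1.05,  0.11,  2.11,  1.68]))]
65 [(np.float64(0.0), array([-0.05,  1.07,  1.  ,  0.12,  2.2 ,  1.68]))]
70 [(np.float64(0.0), array([-0.06,  1.12,  0.96,  0.13,  2.28,  1.69]))]
```

View pics/w2.png

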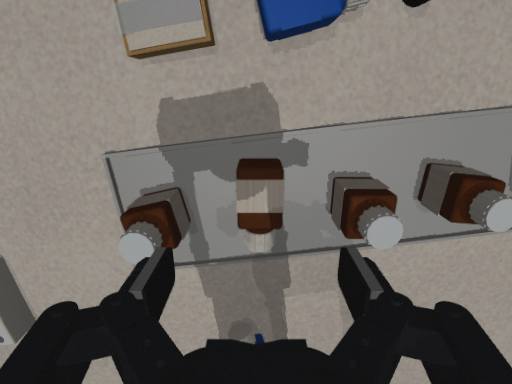

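The body at (260,195) has its cap towards the robot and is centred between neighbours at (155,225) and (365,210). I'll tilt outward 25° and descend.

Call:
move_arm(
  moves=[
    {"slide": [0,0,0],"turn": [0,6.2,0.1],"gripper": 1},
    {"slide": [0,0,0],"turn": [0,6.3,0],"gripper": 1},
    {"slide": [0,0,0],"turn": [0,6.3,0],"gripper": 1},
    {"slide": [0,0,0],"turn": [0,6.2,0],"gripper": 1},
    {"slide": [0,0,0],"turn": [0,0,0],"gripper": 1},
    {"slide": [0,0,0],"turn": [0,0,0],"gripper": 1},
  ],
)

```text
t: 19.05
ee_pos: [0.614, 0.0666, 0.2462]
eef_rot: [0.973, -0.078, 0.215, 0.017]
force: [0.2, -0.4, 0.5]
gripper_width: 0.0856
gripper_force: 0.0
```

```bash
python3 -c "
from h import *
go((.594,.069,.13),-98.8,-25)
go((.594,.069,.035),-98.8,-25)"
```

```text
t 19.05 tcp [0.614  0.0666 0.2462] target [0.5714 0.0725 0.1789] q [ 0.03  0.23  1.8  -0.13  0.69  1.84]
slide now cm [-6.73  0.1   4.29] after turn [-6.73  0.06  4.28] turn [ 0.11  0.09 -0.36] grip 0.0856 0.0 F [ 0.2 -0.4  0.5]
t 19.05 tcp [0.614  0.0666 0.2462] target [0.5714 0.0725 0.0839] q [ 0.03  0.23  1.8  -0.13  0.69  1.84]
slide now cm [-10.73   0.11  12.91] after turn [-10.75   0.06  12.89] turn [ 0.11  0.09 -0.36] grip 0.0856 0.0 F [ 0.2 -0.4  0.5]
```

Call:
move_arm(
  moves=[
    {"slide": [-2.2,0,1.4],"turn": [0,0,-0.3],"gripper": 1},
    {"slide": [-2.2,0.1,1.4],"turn": [0,0,0],"gripper": 1},
    {"slide": [-2.3,0,1.5],"turn": [0,0,0],"gripper": 1},
    {"slide": [-0.8,0,1.7],"turn": [0,0,0],"gripper": 1},
    {"slide": [-0.8,0,1.7],"turn": [0,0,0],"gripper": 1},
    {"slide": [-0.8,0,1.7],"turn": [0,0,0],"gripper": 1},
    {"slide": [-0.6,0,1.3],"turn": [0,0,0],"gripper": 1},
    {"slide": [-0.6,0,1.3],"turn": [0,0,0],"gripper": 1},
    {"slide": [-0.4,0,0.8],"turn": [0,0,0],"gripper": 1},
    {"slide": [0,0,0],"turn": [0,0,0],"gripper": 1},
    {"slide": [0,0,0],"turn": [0,0,0],"gripper": 1},
  ],
)

```text
t: 20.15
ee_pos: [0.5728, 0.0726, 0.0848]
eef_rot: [0.973, -0.076, 0.216, 0.017]
force: [0.1, 0.2, -0.7]
gripper_width: 0.0857
gripper_force: 0.0
```

```bash
python3 -c "
from h import *
go((.594,.069,.035),-98.8,-25)"
```

```text
t 20.15 tcp [0.5728 0.0726 0.0848] target [0.5714 0.0725 0.0839] q [ 0.05  0.4   2.08 -0.36  0.25  2.1 ]
slide now cm [-0.16  0.03  0.02] after turn [-0.16  0.03  0.02] turn [ 0.09 -0.01 -0.06] grip 0.0857 0.0 F [ 0.1  0.2 -0.7]
```

Well placed. Close and lift straight up (tool +0.42x, −0.91z per cm).

Call:
move_arm(
  moves=[
    {"slide": [0,0,0],"turn": [0,0,0],"gripper": 0.3},
    {"slide": [0,0,0],"turn": [0,0,0],"gripper": 0.3},
    {"slide": [0,0,0],"turn": [0,0,0],"gripper": 0.3},
    {"slide": [0,0,0],"turn": [0,0,0],"gripper": 0.3},
    {"slide": [0,0,0],"turn": [0,0,0],"gripper": 0.3},
    {"slide": [0,0,0],"turn": [0,0,0],"gripper": 0.3},
    {"slide": [0,0,0],"turn": [0,0,0],"gripper": 0.3},
    {"slide": [0.4,0,-0.9],"turn": [0,0,0],"gripper": 0.3},
    {"slide": [0.6,0,-1.3],"turn": [0,0,0],"gripper": 0.3},
    {"slide": [0.8,0,-1.8],"turn": [0,0,0],"gripper": 0.3},
    {"slide": [0.8,0,-1.8],"turn": [0,0,0],"gripper": 0.3},
    {"slide": [0.8,0,-1.8],"turn": [0,0,0],"gripper": 0.3},
    {"slide": [0.8,0,-1.8],"turn": [0,0,0],"gripper": 0.3},
    {"slide": [0.8,0,-1.8],"turn": [0,0,0],"gripper": 0.3},
    {"slide": [0.8,0,-1.8],"turn": [0,0,0],"gripper": 0.3},
    {"slide": [0.4,0,-0.9],"turn": [0,0,0],"gripper": 0.3},
    {"slide": [0,0,0],"turn": [0,0,0],"gripper": 0.3},
  ],
)

```text
t: 21.85
ee_pos: [0.569, 0.0738, 0.238]
eef_rot: [0.973, -0.075, 0.217, 0.017]
force: [0.3, 0.6, -1.7]
gripper_width: 0.0453
gripper_force: 41.6
```

Call:
move_arm(
  moves=[
    {"slide": [0,0,0],"turn": [0,-4,0],"gripper": 0.3},
    {"slide": [0,0,0],"turn": [0,-7.5,0],"gripper": 0.3},
    {"slide": [0,0,0],"turn": [0,-7.5,0],"gripper": 0.3},
    {"slide": [0,0,0],"turn": [0,-7.5,0],"gripper": 0.3},
    {"slide": [0,0,0],"turn": [0,-7.5,0],"gripper": 0.3},
    {"slide": [0,0,0],"turn": [0,-7.5,0],"gripper": 0.3},
    {"slide": [0,0,0],"turn": [0,-7.5,0],"gripper": 0.3},
    {"slide": [0,0,0],"turn": [0,-7.5,0],"gripper": 0.3},
    {"slide": [0,0,0],"turn": [0,-7.5,0],"gripper": 0.3},
    {"slide": [0,0,0],"turn": [0,-7.5,0],"gripper": 0.3},
    {"slide": [0,0,0],"turn": [0,-7.5,0],"gripper": 0.3},
    {"slide": [0,0,0],"turn": [0,-7.5,0],"gripper": 0.3},
    {"slide": [0,0,0],"turn": [0,-3.5,0],"gripper": 0.3},
    {"slide": [0,0,0],"turn": [0,0,0],"gripper": 0.3},
    {"slide": [0,0,0],"turn": [0,0,0],"gripper": 0.3},
  ],
)

```text
t: 23.35
ee_pos: [0.5688, 0.0737, 0.2352]
eef_rot: [0.841, -0.065, -0.536, -0.041]
force: [0.4, 0.7, -0.5]
gripper_width: 0.0456
gripper_force: 41.7
```

```bash
python3 -c "
from h import *
go((.585,.068,.13),-98.8,65)
go((.585,.068,.0385),-98.8,65)"
```

```text
t 23.35 tcp [0.5688 0.0737 0.2352] target [0.6334 0.0605 0.1528] q [-0.04  0.81  1.13  0.14  2.32  1.71]
slide now cm [10.25  0.3  -2.49] after turn [10.25  0.31 -2.49] turn [-0.01  0.02 -0.08] grip 0.0456 41.7 F [ 0.4  0.7 -0.5]
t 23.35 tcp [0.5688 0.0737 0.2352] target [0.6334 0.0605 0.0613] q [-0.04  0.81  1.13  0.14  2.32  1.71]
slide now cm [18.55  0.29  1.37] after turn [18.55  0.31  1.38] turn [-0.01  0.02 -0.08] grip 0.0456 41.7 F [ 0.4  0.7 -0.5]
```

Call:
move_arm(
  moves=[
    {"slide": [2.5,0.1,-0.6],"turn": [0,0,0],"gripper": 0.3},
    {"slide": [2.6,0.1,-0.6],"turn": [0,0,0],"gripper": 0.3},
    {"slide": [2.6,0.1,-0.6],"turn": [0,0,0],"gripper": 0.3},
    {"slide": [2.5,0,-0.7],"turn": [0,0,0],"gripper": 0.3},
    {"slide": [1.8,0,0.85],"turn": [0,0,0],"gripper": 0.3},
    {"slide": [1.8,0,0.85],"turn": [0,0,0],"gripper": 0.3},
    {"slide": [1.3,0,0.6],"turn": [0,0,0],"gripper": 0.3},
    {"slide": [0.9,0,0.4],"turn": [0,0,0],"gripper": 0.3},
    {"slide": [0.9,0,0.4],"turn": [0,0,0],"gripper": 0.3},
    {"slide": [0,0,0],"turn": [0,0,0],"gripper": 0.3},
    {"slide": [0,0,0],"turn": [0,0,0],"gripper": 0.3},
  ],
)

```text
t: 24.45
ee_pos: [0.6333, 0.0606, 0.0816]
eef_rot: [0.841, -0.065, -0.536, -0.041]
force: [-0.4, 0.6, -1.9]
gripper_width: 0.0454
gripper_force: 41.8
```

```bash
python3 - <<'E'
from h import *
go((.585,.068,.0385),-98.8,65)
p,d=grab_frame('scene');cv2.imwrite('pics/s4.png',cv2.resize(p[100:280,140:420],None,fx=2.8,fy=2.8))
E
```

```text
t 24.45 tcp [0.6333 0.0606 0.0816] target [0.6334 0.0605 0.0613] q [-0.06  1.05  1.    0.11  2.23  1.68]
slide now cm [1.84 0.   0.85] after turn [1.84 0.   0.85] turn [-0.    0.02 -0.05] grip 0.0454 41.8 F [-0.4  0.6 -1.9]
```

View pics/s4.png

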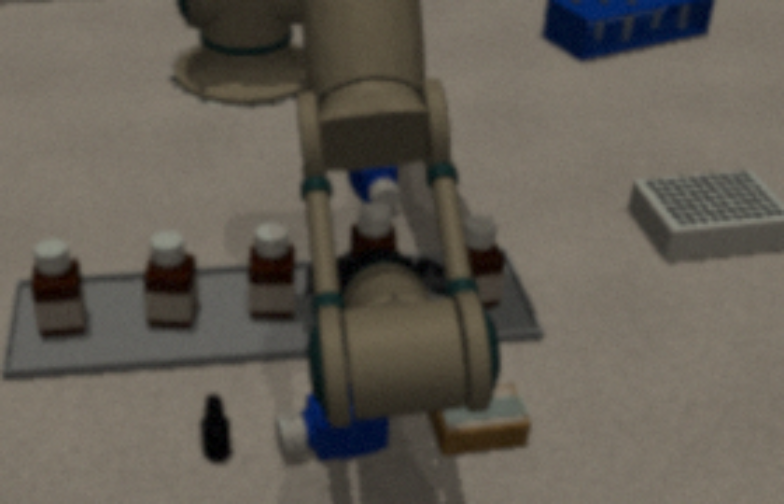

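The held bottle at crop (375,235) is upright, and the neighbours and slide box are untouched. Lowering gently.

Call:
move_arm(
  moves=[
    {"slide": [0.4,0,0.19],"turn": [0,0,0],"gripper": 0.3},
    {"slide": [0.4,0,0.19],"turn": [0,0,0],"gripper": 0.3},
    {"slide": [0.4,0,0.19],"turn": [0,0,0],"gripper": 0.3},
    {"slide": [0.3,0,0.14],"turn": [0,0,0],"gripper": 0.3},
    {"slide": [0,0,0],"turn": [0,0,0],"gripper": 0.3},
    {"slide": [0,0,0],"turn": [0,0,0],"gripper": 0.3},
  ],
)

```text
t: 25.1
ee_pos: [0.6331, 0.0605, 0.0644]
eef_rot: [0.841, -0.065, -0.536, -0.041]
force: [-0.1, -0.4, -1.5]
gripper_width: 0.0455
gripper_force: 41.8
```

Call:
move_arm(
  moves=[
    {"slide": [0.14,0,0.06],"turn": [0,0,0],"gripper": 0.3},
    {"slide": [0,0,0],"turn": [0,0,0],"gripper": 0.3},
    {"slide": [0,0,0],"turn": [0,0,0],"gripper": 0.3},
  ],
)

```text
t: 25.4
ee_pos: [0.6332, 0.0605, 0.0631]
eef_rot: [0.841, -0.065, -0.536, -0.041]
force: [0.0, -0.1, -1.8]
gripper_width: 0.0452
gripper_force: 41.8
```

Call:
move_arm(
  moves=[
    {"slide": [0.14,0,0.06],"turn": [0,0,0],"gripper": 0.3},
    {"slide": [0,0,0],"turn": [0,0,0],"gripper": 0.3},
    {"slide": [0,0,0],"turn": [0,0,0],"gripper": 0.3},
  ],
)

```text
t: 25.7
ee_pos: [0.6333, 0.0605, 0.0627]
eef_rot: [0.841, -0.065, -0.536, -0.041]
force: [2.0, 0.1, 4.8]
gripper_width: 0.0456
gripper_force: 42.2
```

Call:
move_arm(
  moves=[
    {"slide": [0,0,0],"turn": [0,0,0],"gripper": 0.6},
    {"slide": [0,0,0],"turn": [0,0,0],"gripper": 0.8},
    {"slide": [0,0,0],"turn": [0,0,0],"gripper": 0.9},
    {"slide": [0,0,0],"turn": [0,0,0],"gripper": 0.9},
    {"slide": [0,0,0],"turn": [0,0,0],"gripper": 0.9},
    {"slide": [0,0,-0.8],"turn": [0,0,0],"gripper": 0.9},
    {"slide": [0,0,-1.5],"turn": [0,0,0],"gripper": 0.9},
    {"slide": [-0.3,0,-1.5],"turn": [0,0,0],"gripper": 0.9},
    {"slide": [-0.5,0,-1.5],"turn": [0,0,0],"gripper": 0.9},
    {"slide": [-1.5,0,-1.5],"turn": [0,0,0],"gripper": 0.9},
    {"slide": [-2.5,0,-1.5],"turn": [0,0,0],"gripper": 0.9},
    {"slide": [-3,0,0],"turn": [0,0,0],"gripper": 0.9},
    {"slide": [-3,0,0],"turn": [0,0,0],"gripper": 0.9},
    {"slide": [-3,0,0],"turn": [0,0,0],"gripper": 0.9},
    {"slide": [-3,0,0],"turn": [0,0,0],"gripper": 0.9},
    {"slide": [0,0,0],"turn": [0,0,0],"gripper": 0.9},
    {"slide": [0,0,0],"turn": [0,0,0],"gripper": 0.9},
  ],
)

```text
t: 27.4
ee_pos: [0.6378, 0.06, 0.2495]
eef_rot: [0.842, -0.065, -0.535, -0.041]
force: [-0.2, -0.1, -0.7]
gripper_width: 0.0768
gripper_force: 0.0
```

```bash
python3 - <<'E'
from h import *
s=sense();print(s['t'],s['ee_pos'],s['gripper_force'])
c=get_calibration('scene');p,d=grab_frame('scene');u,v,P=back(c,d)
k=(P[:,2]>.08)&(P[:,2]<.115)&(P[:,0]>.5)&(P[:,0]<.65)&(P[:,1]>-.35)&(P[:,1]<.25)
im=np.zeros(d.shape,np.uint8);im[v[k],u[k]]=1;n,l,st,ce=cv2.connectedComponentsWithStats(im)
for i in range(1,n):
    if st[i][4]>20:X=P[k][l[v[k],u[k]]==i];print(ce[i].round(),X.mean(0).round(3),X.max(0).round(3))
cv2.imwrite('pics/s5.png',cv2.resize(p[100:280,80:360],None,fx=2.8,fy=2.8))
E
```

```text
27.4 [0.63782344 0.05995972 0.24945762] 0.0
[311. 183.] [0.594 0.174 0.095] [0.606 0.193 0.103]
[273. 185.] [0.586 0.066 0.093] [0.596 0.083 0.103]
[236. 186.] [ 0.577 -0.036  0.095] [ 0.588 -0.019  0.103]
[199. 189.] [ 0.576 -0.139  0.095] [ 0.589 -0.123  0.103]
[158. 192.] [ 0.573 -0.251  0.095] [ 0.585 -0.234  0.103]
```

View pics/s5.png

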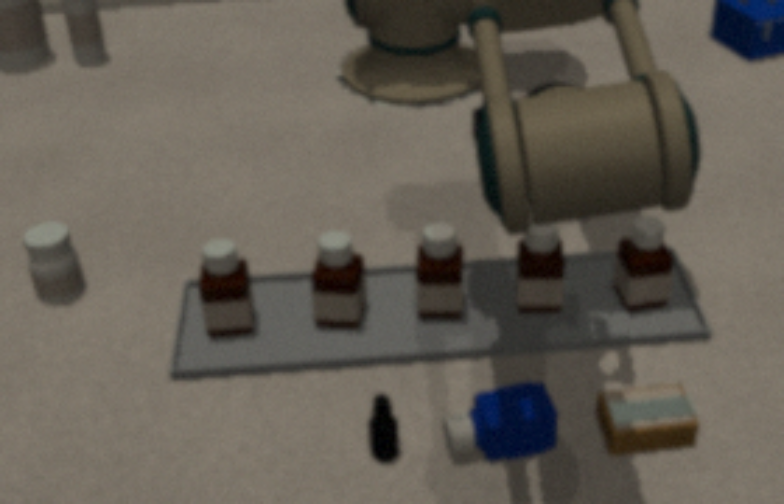

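All five bottles stand in line (crop y≈280, x 225 to 645), the things around the tray are unmoved and the arm is clear. Handing in.

```bash
python3 -c "
from rig import *
print(finish_job())"
```

```text
the job is handed in; nothing more can be done
None
```

Both fallen bottles now stand upright, cap up and released at their places in the row. The last camera view showed the other three bottles and the things around the tray unmoved, and I handed the job in at about 27 s of the 70 s; the hand-in returned no verdict.

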